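Swing the filling funnel over the mate gourd and lock the stand

ROBOT

A 6-joint arm with a two-finger parallel gripper is mounted at the origin on the work surface. World frame = base frame: x ahead of the robot, y to its left, z up, the work surface at z = 0. Lengths are in mm, angles in degrees, forces in N, time in s.
With the tool pointing down it reaches from about 350 to 850 mm from the base axis. Payload 8.1 kg.
Tool frame: the origin (TCP) lies at the very end of the fingers, on their centre line; the grasp point (between the pads) lies r.tcp_to_grasp behind it (r.tcp_to_grasp is the distance from the TCP to the grasp point, in mm); z points along the fingers, y is the line along which they close (so a half turn about z gives the same grasp; the last joint's range is limited). The gripper opens to 85 mm and grips with 20 to 120 N. Pads are 22 mm wide; open, the fingers measure 114 mm over their backs; the gripper's body (76 mm by 85 mm) begins 54 mm behind the grasp point. The pads swing forward as they close: fully open they stand 13 mm farther back than shut.
Start: joints at [66.841, 7.471, 85.268, -0, 87.261, -4.893], TCP at [188.035, 569.779, 231.292] pointing down, gripper open.
Joint ranges: [-169.43, 169.43], [-51.17, 129.36], [1.28, 143.12], [-76.62, 256.62], [0, 156.53], [-152.29, 152.29]. Speed limits (degrees/s): [136.94, 136.94, 159.86, 180, 180, 180].

INTERFACE

Orientations are given as [roll, pitch, yaw] about the fixed x, y, z axes, in that order (R = Rz(yaw) Ry(pitch) Rx(roll)).
In Python, from bench import r gives the robot as it stands.
- The arm moves only by the shell command python3 -m handwheel 'ROWS' [OPENING] [FORCE]. ROWS is JSON, a list of rows, each a list of 4 numbers: the shift along the tool's x, y, z in m, then the turn about the tool's z in degrees. A call has 1 to 10 rows; each row shifts and turns the commanded pose from where the row before left it, along the tool's axes as they then stand; what a row does not reach is not made up. A row lasts 1/10 s, in which the tool goes at most 50 mm and 8.59 degrees, less where a joint would pass 70% of its speed; a pose out of reach is approached as far as the arm can. A call is refused whole if a number of a shift passes 0.05 or a number of a turn 8.59, either way. A call with a gripper value outside its range is refused whole. OPENING is the finger opening in m, from 0 to 0.0854, set as the call begins (- or left out, the last holds). The fingers move at their own pace and stop on an object; FORCE is the grip in N (left out, the last holds). Time passes only in rows, so rows that do not move let the fingers close. It gives the time, the measured TCP pose, the force, the opening and the grip force at its end, in the units of the state.
- r.sense(): the state, without advancing time (a new reading comes with each control period).
- r.snapshot(name): name is "side" or "top"; returns the picture (384x512x3 uint8, red, green, blue); there is no depth.
- r.camera_params(name): a dict with "fx", "fy", "cx", "cy" (pixels), "R" (3x3) and "t" (3): a world point X has camera coordinates R X + t. Camera axes: x right, y down, z forward; pixel columns grow to the right and rows downward; lengths in mm; the calibration is good to about 2 mm. A picture is of the moment at which its call begins. camera_params takes no time and is no camera call.
- r.hand_in(): hands the job in; it is judged then, once.
The state is a dict: "time": time; "joint_pos": joint angles; "qd": joint speeds; "joint_efforts": joint torques, N m; "tool_pos": TCP position; "tcp_rot": TCP orientation; "ft_force": force on the tool from outside, world axes, zero at the start; "wrist_torque": the same for the moment, N m; "finger_gap": finger opening in mm; "grip_force": force on a finger pad.
Only numpy, scipy, OpenCV 4.12 (cv2) and the standard library are available. Lean on these libraries where they do the work, as an engineer would, in place of code of your own. Each camera call takes 0.05 s, during which the arm holds its last target. There are 200 camera calls.

TASK

Get the mate gourd ready for filling: push the arms of the steel stand round with a finger until the brass funnel's spout is centred over the gourd's open mouth, then push the red clamp lever on top of the post anticlockwise (seen from above) until it is fully home against its stop, with the funnel still over the gourd. Only push, never grip the arms or the lever, and leave the gourd, the white jar, the clear box and the bombilla where they stand.

Things in the scene. Friction and masses are not known exactly. Their poses are not given: they have to be found in the camera images.
- hub (a point): Point on the vertical axis of the stand's post, at half the arms' height. A hub 34 mm across turns about this axis and carries three level arms 120 degrees apart. At their ends, centred 155 mm from the axis, are in anticlockwise order (from above) the brass funnel, a steel sieve cup (54 mm across) and a dark wooden dust cap (68 mm across), all reaching up to 160 mm above the shelf top.
- funnel_spout (a point): Centre of the lower end of the brass funnel's spout, 155 mm from the axis and 123 mm above the shelf top. The funnel is an open cone 58 mm across at the top (160 mm above the shelf top) with a spout 18 to 20 mm across. The line from the axis to it is the middle line of the funnel's arm. Each arm is an upright steel blade 8 mm thick, 20 mm high (135 to 155 mm above the shelf top), bare from 17 to 120 mm from the axis.
- carousel (a joint): Turn of the three arms together, in rad, growing anticlockwise seen from above; free to go round either way any number of times. 0 (and any full turn) when the funnel's arm lies along the tray's own x axis. Light friction (about 0.12 N m) holds the arms wherever they are left, so they do not run on or spring back.
- gourd_mouth (a point): Centre of the open mouth (about 52 mm wide inside) of the brown calabash gourd, 110 mm above the shelf top, about 155 mm from the stand's axis. The funnel passes 11 mm above it.
- clamp_lever (a joint): Turn of the red clamp lever, in rad, growing anticlockwise seen from above: 0 fully released, 1.57 fully home (clamped) at a hard stop. It starts released or nearly so, stays where it is left (friction about 0.07 N m) and does not in fact hold the arms.
- lever_tip (a point): Outer end of the red clamp lever, 68 mm from the post's axis, about which it turns. A straight level bar 9 mm thick and 14 mm high (170 to 184 mm above the shelf top, 15 mm above the arms) on a red hub 28 mm across. The line from the axis to this point is its middle line. Clamped, it points along the tray's x axis, roughly towards the gourd.
- tray: Round cork tray, 430 mm across, 12 mm thick, fixed, with the steel post (18 mm thick, foot disc 84 mm across, top 186 mm above the shelf top) in its middle. Origin on the post's axis at the shelf top, z up, x roughly towards the gourd.
- gourd: Brown gourd in its steel ring stand, loose on the tray, 82 mm across and 98 mm high; origin at the centre of its underside (12 mm above the shelf top). Leave alone.
- jar: White ceramic jar with a wooden twist cap, loose on the tray, 64 mm across and 88 mm high; origin at the centre of its underside. Leave alone.
- clear_box: Clear plastic box with a green sliding lid, loose on the tray, about 94 by 62 mm and 43 mm high; origin at the centre of its underside, long side along its x. Leave alone.
- bombilla: Steel bombilla (drinking straw) with brass ends, lying loose on the tray, 175 mm long along its x, 12 mm high; origin near its middle, on the tray. Leave alone.

How it is judged (in metres and radians):
On the way, in this order (a step that is already met when the one before it is completed fails the run):
1. the funnel rests with its spout over the gourd's mouth while the lever is still released (horizontal distance between funnel_spout and gourd_mouth below 0.012 m and value of joint clamp_lever below 0.7 rad and velocity of joint carousel between -0.15 and 0.15 rad/s), for 0.3 s.
2. then the clamp lever is pushed home (value of joint clamp_lever above 1.42 rad), for 0.2 s.
At the end, for the whole second after the job is handed in: The funnel's spout is within 12 mm (in plan) of the centre of the gourd's mouth, the arms are at rest, the clamp lever is within 0.15 rad of its stop, the gourd is upright and gourd, jar, box and bombilla are within 20 mm of where they began (horizontal distance between funnel_spout and gourd_mouth below 0.012 m and value of joint clamp_lever above 1.42 rad and velocity of joint carousel between -0.05 and 0.05 rad/s and angle between gourd's own z axis and vertical below 0.1 rad and distance of each of gourd, jar, clear_box, bombilla from where it was at the start of the episode below 0.02 m); the robot touches nothing.
It fails at once if the gourd, jar, box or bombilla is moved or lifted by more than 20 mm (distance of any of gourd, jar, clear_box, bombilla from where it was at the start of the episode above 0.02 m).
It fails at once if an arm of the stand or the clamp lever is gripped (pressed from both sides at once) ((contact force between the fingers and carousel_c0 above 3 N and contact force between the fingers and carousel_c1 above 3 N) or (contact force between the fingers and carousel_c2 above 3 N and contact force between the fingers and carousel_c3 above 3 N) or (contact force between the fingers and carousel_c4 above 3 N and contact force between the fingers and carousel_c5 above 3 N) or (contact force between the fingers and clamp_lever_c0 above 3 N and contact force between the fingers and clamp_lever_c1 above 3 N)).
It also fails if it takes over 59 s, if anything falls off the work surface, if the arm or the gripper's body presses on something with over 40 N, if the wrist force passes 120 N, or if a joint passes its speed limit or range.

## Working session

There is one attempt and no reset: what is moved stays moved. The work goes in short steps, Python scripts to look and compute and a shell command to move; the robot and the scene stay as the last step left them, time stands still between calls to the robot, and variables do not carry over. Pictures are saved under pics/ and viewed, at most 10 in all, crops included, and the job is handed in when it is done.

```bash
mkdir -p pics; python3 - <<'E'
from bench import r
import cv2
for n in("top","side"):
    cv2.imwrite(f"pics/{n}0.png",r.snapshot(n)[:,:,::-1]); print(n,r.camera_params(n))
s=r.sense();print(s["time"],s["tool_pos"],s["tcp_rot"],s["finger_gap"],r.tcp_to_grasp)
E
```

```text
top {'fx': 396.9121860367152, 'fy': 396.9121860367152, 'cx': 257.33669511992014, 'cy': 205.13931924479564, 'R': array([[-0.02922344, -0.99953228,  0.00901184],
       [-0.98485628,  0.02725065, -0.17121771],
       [ 0.17089205, -0.01387893, -0.985192  ]]), 't': array([ 27.74844611, 572.30659309, 755.57976849])}
side {'fx': 481.6583070372003, 'fy': 481.6583070372003, 'cx': 256.34362654498165, 'cy': 199.80896377975063, 'R': array([[ 0.98571353, -0.16822427,  0.00833232],
       [-0.11537614, -0.71043525, -0.69424066],
       [ 0.1227077 ,  0.68336107, -0.71969471]]), 't': array([-565.75986741,  171.82085658,  811.60738413])}
0.1 [187.84403251 569.31304324 230.35429982] [-1.79903963e+02 -8.12027597e-03  1.61732740e+02] 85.0252976532475 18.700000000000003
```

View pics/top0.png

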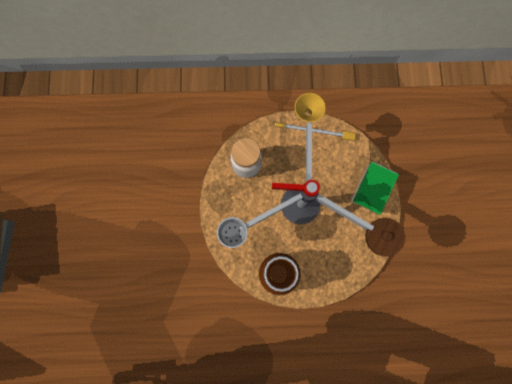

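View pics/side0.png

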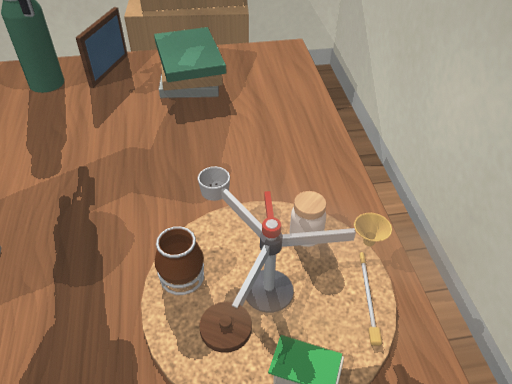

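The top view shows the post top at (312,188), lever tip (273,186), funnel rim (310,107) and gourd mouth (282,273). In the side view they are at (271,226), (267,194), (373,229) and (177,241). I'll turn these pixels into positions.

```bash
cat > h.py <<'E'
from bench import r
import numpy as np, cv2
def ray(n,px):
    c=r.camera_params(n);R=np.array(c["R"]);o=-R.T@np.array(c["t"])
    d=R.T@np.array([(px[0]-c["cx"])/c["fx"],(px[1]-c["cy"])/c["fy"],1]);return o,d/np.linalg.norm(d)
def atz(n,px,z):
    o,d=ray(n,px);return o+d*(z-o[2])/d[2]
def tri(a,b):
    (o1,d1),(o2,d2)=ray("top",a),ray("side",b)
    k=np.linalg.lstsq(np.c_[d1,-d2],o2-o1,rcond=None)[0]
    p,q=o1+k[0]*d1,o2+k[1]*d2;return (p+q)/2,np.linalg.norm(p-q)
def proj(n,X):
    c=r.camera_params(n);p=np.array(c["R"])@np.asarray(X,float)+c["t"]
    return p[0]/p[2]*c["fx"]+c["cx"],p[1]/p[2]*c["fy"]+c["cy"]
E
python3 - <<'E'
from h import *
np.set_printoptions(precision=1,suppress=True)
for n,a,b,z in [("post",(312,188),(271,226),186),("lever",(273,186),(267,194),177),("funnel",(310,107),(373,229),160),("mouth",(282,273),(177,241),110),("sieve",(232,233),(214,180),160),("cap",(385,237),(226,326),160)]:
    print(n,*tri(a,b),atz("top",a,z),atz("side",b,z))
E
```

```text
post [578.9 -81.1 179. ] 2.6607889664609257 [576. -80. 186.] [578.9 -86.7 186. ]
lever [585.  -14.6 177.4] 3.5302371289137637 [583.3 -14.6 177. ] [586.9 -13.7 177. ]
funnel [736.4 -89.6 152.7] 1.0359856214936742 [732.7 -88.4 160. ] [733.6 -95.2 160. ]
mouth [437.9 -28.8 109.2] 4.075503441295963 [435.8 -28.9 110. ] [439.9 -29.3 110. ]
sieve [509.   58.7 150.1] 3.6043328440398312 [506.2  58.1 160. ] [510.2  48.5 160. ]
cap [ 495.  -210.7  144.6] 3.8269835731263666 [ 491.8 -205.6  160. ] [ 496.4 -219.2  160. ]
```

```bash
python3 -m handwheel '[[0,0,0,-6.1],[0,0,0,-6.1],[0,0,0,-6.1],[-0.024,-0.035,0,0],[-0.024,-0.035,0,0],[-0.024,-0.035,0,0],[-0.024,-0.035,0,0],[-0.024,-0.035,0,0],[-0.024,-0.035,0,0],[-0.024,-0.035,0,0]]' 0 20
python3 -m handwheel '[[-0.024,-0.035,0,0],[-0.024,-0.035,0,0],[-0.024,-0.035,0,0],[-0.024,-0.035,0,0],[-0.024,-0.035,0,0],[-0.024,-0.035,0,0],[-0.024,-0.035,0,0],[-0.024,-0.035,0,0],[-0.024,-0.035,0,0],[-0.024,-0.035,0,0]]'
```

```text
time: 1.1
tool_pos: [356.6, 323.2, 230.9]
tcp_rot: [-180.0, -0.0, -180.0]
ft_force: [0.3, -0.2, -0.2]
finger_gap: 0.1
grip_force: 0.0
time: 2.1
tool_pos: [596.9, -26.6, 230.8]
tcp_rot: [180.0, -0.0, -180.0]
ft_force: [-0.3, 0.7, 0.6]
finger_gap: 0.1
grip_force: 0.0
```

```bash
python3 -m handwheel '[[-0.024,-0.036,0,0],[-0.024,-0.036,0,0],[-0.023,-0.036,0,0],[0,0,0.03,0],[0,0,0.03,0],[0,0,0.03,0],[0,0,0,0]]'
python3 - <<'E'
from h import *
cv2.imwrite("pics/a.png",np.hstack([r.snapshot("top")[60:320,150:450,::-1],r.snapshot("side")[120:380,110:410,::-1]]))
import math
p=[]
for a in range(-30,150,8):
    p.append((578+103*math.cos(math.radians(a)),-82+103*math.sin(math.radians(a))))
p=np.array(p);d=np.diff(p,axis=0)/1000
print([[round(-x,3),round(y,3),0,0] for x,y in d])
E
```

```text
time: 2.8
tool_pos: [663.6, -132.1, 134.4]
tcp_rot: [179.8, -0.6, -180.0]
ft_force: [-1.1, 0.6, -0.4]
finger_gap: -0.1
grip_force: 0.0
[[np.float64(-0.006), np.float64(0.013), 0, 0], [np.float64(-0.004), np.float64(0.014), 0, 0], [np.float64(-0.002), np.float64(0.014), 0, 0], [np.float64(-0.001), np.float64(0.014), 0, 0], [np.float64(0.002), np.float64(0.014), 0, 0], [np.float64(0.003), np.float64(0.014), 0, 0], [np.float64(0.005), np.float64(0.013), 0, 0], [np.float64(0.007), np.float64(0.012), 0, 0], [np.float64(0.009), np.float64(0.011), 0, 0], [np.float64(0.01), np.float64(0.01), 0, 0], [np.float64(0.012), np.float64(0.008), 0, 0], [np.float64(0.013), np.float64(0.007), 0, 0], [np.float64(0.014), np.float64(0.005), 0, 0], [np.float64(0.014), np.float64(0.003), 0, 0], [np.float64(0.014), np.float64(0.001), 0, 0], [np.float64(0.014), np.float64(-0.001), 0, 0], [np.float64(0.014), np.float64(-0.003), 0, 0], [np.float64(0.014), np.float64(-0.005), 0, 0], [np.float64(0.013), np.float64(-0.007), 0, 0], [np.float64(0.012), np.float64(-0.008), 0, 0], [np.float64(0.01), np.float64(-0.01), 0, 0], [np.float64(0.009), np.float64(-0.011), 0, 0]]
```

View pics/a.png

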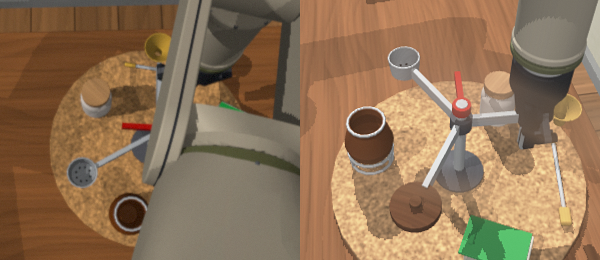

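```bash
python3 -m handwheel '[[-0.003,0.007,-0.003,0],[-0.003,0.007,0,0],[-0.004,0.014,0,0],[-0.002,0.014,0,0],[-0.001,0.014,0,0],[0.002,0.014,0,0],[0.003,0.014,0,0],[0.005,0.013,0,0],[0.007,0.012,0,0],[0,0,0,0]]'
python3 -m handwheel '[[0.009,0.011,0,0],[0.010,0.010,0,0],[0.012,0.008,0,0],[0.013,0.007,0,0],[0.014,0.005,0,0],[0.014,0.003,0,0],[0.014,0.001,0,0],[0.007,0,0,0],[0,0,0,0],[0,0,0,0]]'
python3 - <<'E'
from h import *
cv2.imwrite("pics/b.png",np.hstack([r.snapshot("top")[60:320,150:450,::-1],r.snapshot("side")[120:380,110:410,::-1]]))
E
```

```text
time: 3.9
tool_pos: [662.3, -21.6, 144.1]
tcp_rot: [179.9, -0.0, -179.9]
ft_force: [0.0, -1.0, 0.1]
finger_gap: 0.1
grip_force: 0.0
time: 4.9
tool_pos: [570.4, 21.0, 144.4]
tcp_rot: [180.0, 0.0, -180.0]
ft_force: [0.3, -0.1, -0.7]
finger_gap: -0.3
grip_force: 0.0
```

View pics/b.png

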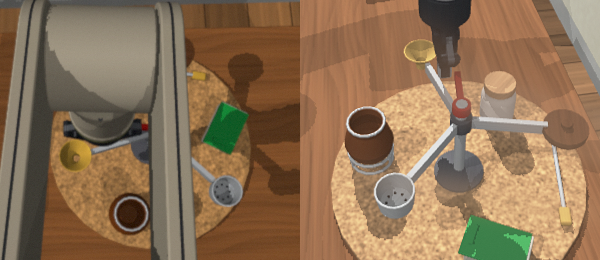

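The funnel has swung round. Its rim is now at about (225,215) in the full top view and (231,168) in the side view.

```bash
python3 - <<'E'
from h import *
np.set_printoptions(precision=1,suppress=True)
H=np.array([578,-82])
for n,a,b,o in [("fun",(225,215),(231,168),0),("sieve",(376,251),(204,315),120),("cap",None,(376,250),240)]:
    ps=([tri(a,b)[0]] if a else [])+[atz("side",b,160)]+([atz("top",a,160)] if a else [])
    for p in ps:
        d=p[:2]-H; print(n,p,np.hypot(*d),(np.degrees(np.arctan2(d[1],d[0]))-o)%360)
E
```

```text
fun [539.4  69.5 162.9] 156.35794155774764 104.29923689664595
fun [541.7  73.1 160. ] 159.28535448139465 103.17675006213022
fun [537.8  69.6 160. ] 156.8583929156251 104.83462016074574
sieve [ 469.6 -191.8  147.8] 154.2876669118182 105.35341236012104
sieve [ 470.5 -199.   160. ] 158.903610432535 107.42279337911557
sieve [ 468.2 -188.1  160. ] 152.62268599032058 104.0158342921124
cap [ 724.6 -133.9  160. ] 155.54369603981672 100.48952187787518
```

```bash
python3 -m handwheel '[[0.014,-0.002,0,0],[0.014,-0.004,0,0],[0.013,-0.006,0,0],[0.012,-0.007,0,0],[0.006,-0.005,0,0],[0.006,-0.005,0,0],[0.005,-0.005,0,0],[0,0,0,0],[0,0,0,0]]'
python3 - <<'E'
from h import *
cv2.imwrite("pics/c.png",np.hstack([cv2.resize(r.snapshot("top")[150:330,180:380,::-1],None,fx=2,fy=2),cv2.resize(r.snapshot("side")[180:360,110:310,::-1],None,fx=2,fy=2)]))
E
```

```text
time: 5.9
tool_pos: [500.2, -13.1, 144.1]
tcp_rot: [180.0, -0.0, -180.0]
ft_force: [-0.3, 0.2, -0.3]
finger_gap: -0.0
grip_force: 0.0
```

View pics/c.png

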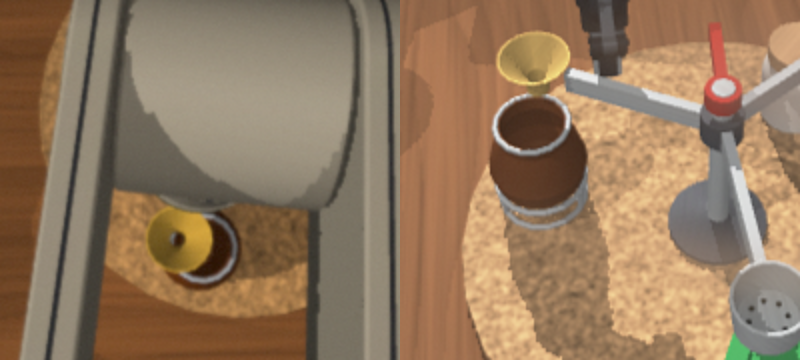

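The funnel is nearly over the gourd. Its rim centre is at top (270,269.5) and side (176.5,210), and the mouth is at side (176,241.5) and top (282,273).

```bash
python3 - <<'E'
from h import *
np.set_printoptions(precision=1,suppress=True)
H=np.array([578,-82]); P=[]
for n,a,b,z in [("fun",(270,269.5),(176.5,210),160),("mouth",(282,273),(176,241.5),110)]:
    for p in (tri(a,b)[0],atz("top",a,z),atz("side",b,z)):
        d=p[:2]-H; print(n,p,np.hypot(*d),np.degrees(np.arctan2(d[1],d[0])))
# predicted funnel rim pixel when centred
M=np.array([438,-29,160.]); print(proj("top",M),proj("side",M),proj("top",[438,-29,110]),proj("side",[438,-29,110]))
E
```

```text
fun [443.9  -5.3 155.9] 154.48554872083906 150.22497152878393
fun [442.2  -5.2 160. ] 155.96410824167634 150.5114381257955
fun [445.8  -9.1 160. ] 150.99561509871782 151.1237631586503
mouth [437.  -28.9 108.4] 150.64311321764865 159.36026359794067
mouth [435.8 -28.9 110. ] 151.77083393490017 159.51232538911282
mouth [438.3 -30.1 110. ] 149.00269729063007 159.6193893626464
(np.float64(284.0903909776466), np.float64(271.618019530337)) (np.float64(172.061113983699), np.float64(220.12702393642672)) (np.float64(282.01869443278855), np.float64(271.78855523280413)) (np.float64(175.75674317941576), np.float64(240.989283923389))
```

```bash
python3 -m handwheel '[[0.003,-0.004,0,0],[0.003,-0.004,0,0],[0.003,-0.004,0,0],[0,0,0,0],[0,0,0,0]]'
python3 - <<'E'
from h import *
cv2.imwrite("pics/d.png",np.hstack([cv2.resize(r.snapshot("top")[150:330,180:380,::-1],None,fx=2,fy=2),cv2.resize(r.snapshot("side")[180:360,110:310,::-1],None,fx=2,fy=2)]))
E
```

```text
time: 6.5
tool_pos: [491.1, -25.3, 144.3]
tcp_rot: [-180.0, -0.0, -180.0]
ft_force: [-0.1, 0.2, 0.2]
finger_gap: 0.5
grip_force: 0.0
```

View pics/d.png

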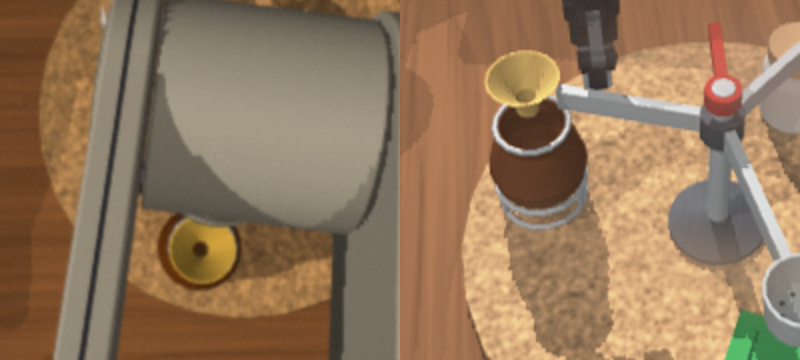

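The funnel rim is at top (282,275) and side (171.5,219.5). The prediction for centred was (284,272) and (172,220), so it is within about 4 mm. I'll back off and go round to the clockwise side of the lever.

```bash
python3 -m handwheel '[[-0.005,0.007,0,0],[-0.005,0.007,0,0],[0,0,-0.035,0],[0,0,-0.035,0],[-0.037,-0.012,0,0],[-0.037,-0.012,0,0],[-0.037,-0.012,0,0],[0,0,0.02,0],[0,0,0.021,0],[0,0,0,0]]'
python3 - <<'E'
from h import *
cv2.imwrite("pics/e.png",np.hstack([cv2.resize(r.snapshot("top")[150:330,180:380,::-1],None,fx=2,fy=2),cv2.resize(r.snapshot("side")[160:340,130:330,::-1],None,fx=2,fy=2)]))
import math
p=np.array([(578+50*math.cos(a),-82+50*math.sin(a)) for a in np.radians(np.arange(45,150,8))])
print(np.round(np.diff(p,axis=0)*[-1,1],1).tolist())
print(r.sense()["tool_pos"])
E
```

```text
time: 7.6
tool_pos: [610.7, -45.9, 168.9]
tcp_rot: [179.9, -0.4, -179.9]
ft_force: [-0.4, 0.0, 0.0]
finger_gap: 0.1
grip_force: 0.0
[[5.3, 4.6], [5.9, 3.8], [6.3, 2.9], [6.7, 2.0], [6.9, 1.1], [7.0, 0.1], [6.9, -0.9], [6.7, -1.8], [6.4, -2.7], [6.0, -3.6], [5.4, -4.4], [4.8, -5.1], [4.0, -5.7]]
[612.23397388 -46.26643793 172.97267778]
```

View pics/e.png

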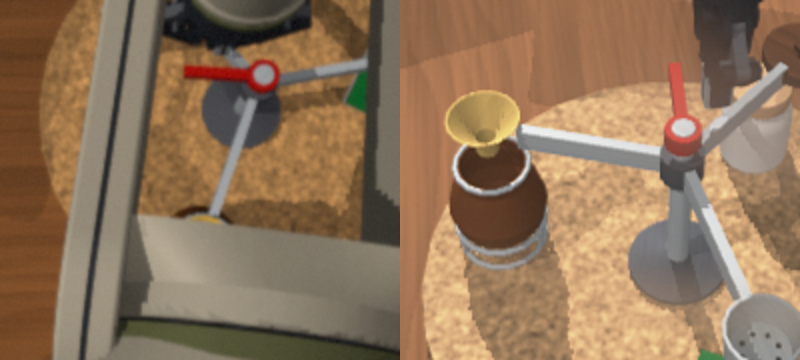

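The funnel is unmoved, with its rim at side (371,219) in full-picture terms. The finger is on the clockwise side of the lever, so I'll push now.

```bash
python3 -m handwheel '[[0.0053,0.0046,0,0],[0.0059,0.0038,0,0],[0.0063,0.0029,0,0],[0.0067,0.002,0,0],[0.0069,0.0011,0,0],[0.007,0.0001,0,0],[0.0069,-0.0009,0,0],[0.0067,-0.0018,0,0],[0.0064,-0.0027,0,0],[0,0,0,0]]'
python3 -m handwheel '[[0.003,-0.0018,0,0],[0.003,-0.0018,0,0],[0.0027,-0.0022,0,0],[0.0027,-0.0022,0,0],[0,0,0,0]]'
```

```text
time: 8.7
tool_pos: [553.3, -38.2, 173.2]
tcp_rot: [180.0, -0.1, -180.0]
ft_force: [0.7, -0.0, 1.0]
finger_gap: -0.1
grip_force: 0.4
time: 9.2
tool_pos: [542.5, -46.2, 173.2]
tcp_rot: [-180.0, -0.0, -180.0]
ft_force: [1.6, 0.9, 1.4]
finger_gap: -0.1
grip_force: 0.5
```

Finger is at about 135°. I'll creep on to the stop, watching the force.

```bash
python3 -m handwheel '[[0.0012,-0.0013,0,0],[0.0012,-0.0013,0,0],[0,0,0,0],[0,0,0,0]]'; python3 -m handwheel '[[0.0012,-0.0015,0,0],[0.0012,-0.0015,0,0],[0,0,0,0],[0,0,0,0]]'
python3 - <<'E'
from h import *
cv2.imwrite("pics/f.png",np.hstack([cv2.resize(r.snapshot("top")[150:330,180:380,::-1],None,fx=2,fy=2),cv2.resize(r.snapshot("side")[160:340,130:330,::-1],None,fx=2,fy=2)]))
E
```

```text
time: 9.6
tool_pos: [540.4, -48.6, 173.2]
tcp_rot: [-180.0, -0.0, -180.0]
ft_force: [0.2, 1.1, 0.7]
finger_gap: -0.2
grip_force: 0.4
time: 10.0
tool_pos: [538.8, -50.3, 173.6]
tcp_rot: [179.9, 0.1, -179.9]
ft_force: [5.8, 7.2, -0.3]
finger_gap: 0.0
grip_force: 3.7
```

View pics/f.png

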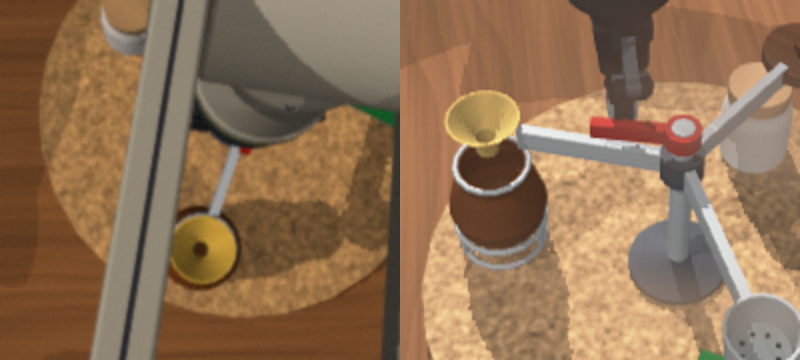

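The force jumped to about 9 N, so the lever is on its stop, and it lies over the funnel arm. I'll back off, lift and check.

```bash
python3 -m handwheel '[[0,0,0,0],[-0.003,0.005,0,0],[-0.006,0.01,0,0],[0,0,-0.03,0],[0,0,-0.04,0],[-0.01,0.04,0,0],[-0.01,0.04,0,0],[-0.01,0.04,0,0],[-0.01,0.04,0,0],[0,0.04,0,0]]'
python3 -m handwheel '[[0,0.04,0,0],[0,0.04,0,0],[0,0.04,0,0],[0,0.03,0,0],[0,0,0,0],[0,0,0,0]]'
python3 - <<'E'
from h import *
cv2.imwrite("pics/g.png",np.hstack([cv2.resize(r.snapshot("top")[90:320,190:410,::-1],(400,418)),cv2.resize(r.snapshot("side")[160:384,130:344,::-1],(400,418))]))
E
```

```text
time: 11.1
tool_pos: [587.4, 165.5, 242.8]
tcp_rot: [-180.0, -0.0, -180.0]
ft_force: [0.5, -0.3, 0.2]
finger_gap: -0.2
grip_force: 0.0
time: 11.7
tool_pos: [586.4, 314.3, 242.5]
tcp_rot: [-179.9, -0.1, -179.9]
ft_force: [0.4, -0.9, -0.1]
finger_gap: 0.1
grip_force: 0.0
```

View pics/g.png

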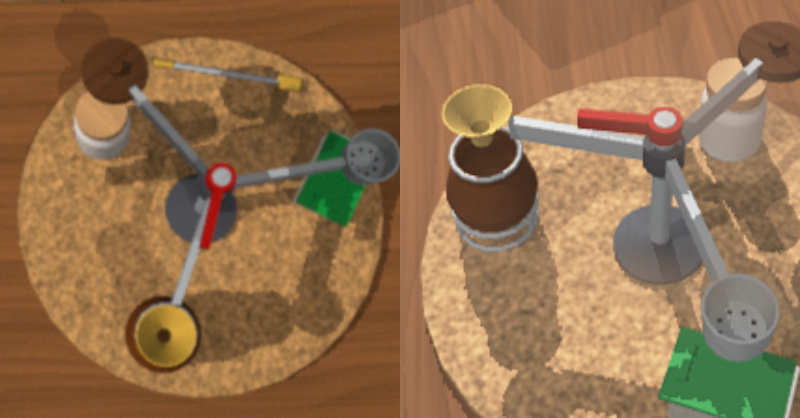

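The picture shows the lever tip at top (304,226) and the funnel rim at (281,274) over the mouth, with the gourd, jar, box and bombilla in place. I'll do a quick numeric check, then hand in.

```bash
python3 - <<'E'
from h import *
f=lambda p,z:atz("top",p,z)[:2]
h=f((311.6,187.9),186);t=f((303.9,225.9),177);F=f((281.3,274.3),160);M=f((282,273),110)
S=atz("side",(171.2,219.5),160)[:2];SM=atz("side",(176,241.5),110)[:2]
an=lambda v:np.degrees(np.arctan2(v[1],v[0]))
print("lever",an(t-h),"funnel",an(F-h),"mouth",an(M-h),"err top",F-M,"err side",S-SM)
if np.hypot(*(F-M))<10 and np.hypot(*(S-SM))<10 and an(t-h)>150: print(r.hand_in())
E
```

```text
lever 166.6011837283584 funnel 158.82450954306452 mouth 160.2394532352269 err top [-2.16874993  4.79010222] err side [-1.55104543  2.59673567]
the job is handed in; nothing more can be done
None
```

The job is handed in, though no verdict came back: the funnel spout is about 3–5 mm from the centre of the gourd's mouth by the cameras. The clamp lever is home against its stop (pushing force jumped to about 9 N), the arm is clear, and the gourd, jar, box and bombilla look undisturbed.

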